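Load a carton under the spring flap of a date-coding jig

ROBOT

A 6-joint arm with a two-finger parallel gripper is mounted at the origin on the work surface. World frame = base frame: x ahead of the robot, y to its left, z up, the work surface at z = 0. Lengths are in m, angles in rad, forces in N, time in s.
With the tool pointing down it reaches from about 0.375 to 0.9 m from the base axis. Payload 3.1 kg.
Tool frame: the origin (TCP) lies midway between the tips of the shut fingers; the grasp point (between the pads) lies 19 mm behind it (robot.grip_depth is the distance from the TCP to the grasp point, in m); z points along the fingers, y is the direction in which the jaws open and shut (so a half turn about z gives the same grasp; the last joint's range is limited). The gripper opens to 87 mm and grips with 3 to 60 N. Pads are 19 mm wide; open, the fingers measure 117 mm over their backs; the gripper's body (75 mm by 190 mm) begins 51 mm behind the grasp point.
Start: joints at [1, 0.527, 1.433, -0, 1.181, -0.178], TCP at [0.239, 0.578, 0.223] pointing down, gripper open.
Joint ranges: [-3.08, 3.08], [-0.75, 2.2], [0.22, 2.44], [-1.43, 4.57], [0, 2.65], [-2.85, 2.85]. Speed limits (rad/s): [2.79, 2.79, 3.14, 3.14, 3.14, 3.14].

INTERFACE

Orientations are given as a unit quaternion [x, y, z, w].
In Python, from rig import robot gives the robot as it stands.
- The arm moves only by the tool carry_out, never from a script. Its arguments are lists of equal length, an entry for each row: "dr": the turn, a rotation vector about the world's x, y, z in rad, a list of three; "translation": the shift along the world's x, y, z in cm, a list of three; "grip": the opening, from 0 (shut) to 1 (fully open). A call has 1 to 20 rows; each row is the pose to reach, as a shift and turn from the pose commanded when the call began; what a row does not reach only later rows make up. A row lasts 1/12 s, in which the tool goes at most 41.7 mm and 7.16 degrees, less where a joint would pass 70% of its speed; a pose out of reach is approached as far as the arm can. A call with a gripper value outside its range is refused whole. The fingers move at their own pace and stop on an object; "newtons" is the grip in N (left out, the last holds). Time passes only in rows, so rows that repeat a pose let the fingers close. It gives the time, the measured TCP pose, the force and the opening at its end, in the units of the state.
- robot.get_obs(): the state, without advancing time (a new reading comes with each control period).
- robot.camera(name): name is "scene" or "top"; returns a dict with "color" (384x512x3 uint8, blue, green, red), "camera_matrix" (3x3 intrinsics, pixels), "dist_coeffs" ([k1, k2, p1, p2, k3] as OpenCV has them; the pictures are not rectified), "T" (4x4, takes a point from camera to world coordinates). Camera axes: x right, y down, z forward; pixel columns grow to the right and rows downward; lengths in m; the calibration is good to about 2 mm. A picture is of the moment at which its call begins. There is no depth.
- robot.hand_in(): hands the job in, once; it reports no verdict.
The state is a dict: "time": time; "q": joint angles; "joint_velocities": joint speeds; "joint_torque": joint torques, N m; "position": TCP position; "tool_rot": TCP orientation; "ft_force": force on the tool from outside, world axes, zero at the start; "moment": the same for the moment, N m; "grip_width": finger opening in m.
Only numpy, scipy, OpenCV 4.12 (cv2) and the standard library are available. Lean on these libraries where they do the work, as an engineer would, in place of code of your own. Each camera call takes 0.05 s, during which the arm holds its last target. There are 200 camera calls.

TASK

Load the orange carton that lies in the channel of the green date-coding jig: with one fingertip press the jig's red bar down so that its spring flap stays up, and meanwhile with the other fingertip push the carton along the channel under the raised flap until it sits against the end stop. Then let the flap spring down onto the carton and take the hand away. Only push the carton, never lift it, and leave the other things on the bench where they are.

Things in the scene. Friction and masses are not known exactly. Their poses are not given: they have to be found in the camera images.
- jig: Fixed green date-coding jig. Base plate 300 mm (jig x) by 220 (jig y, -115 to +105), 8 thick. Origin under the plate, on the channel's centre line; z up. Jig +x is the way the carton is pushed (to the robot's left, up to 20 degrees either way); jig +y, the press-bar side, faces the robot. Below, x and y are in this frame in mm, heights are above the bench.
- channel (a point): Open infeed end of the jig's channel, on its floor (x = -150, y = 0, height 8). The channel runs straight along jig x to the end stop, 58 mm wide between two aluminium rails, each 3 mm thick and 18 mm high over the floor.
- stop (a point): Foot of the end stop's face, at the channel's far end (x = +130, y = 0, height 8): a dark steel block 24 mm high over the floor and 62 mm wide.
- post (a point): Top of one of the two dark hinge posts, 12 by 14 mm, 44 mm high: this one is at x = -140, y = 39, the other at x = +140, y = 39.
- pack: The carton to load: orange with a silver band, stiff, 90 mm (its x, along the channel) by 54 by 32 high, about 0.11 kg, lying flat in the channel in front of the flap. Origin under its centre, z up. Seated on the end stop, its origin is at jig x = +85, y = 0, height 8 and its rear face at x = +40, 15 mm short of the flap's front edge.
- flap (a joint): Flap angle: 0 shut and empty, about 0.21 resting on the carton, 0.65 fully open (hard stop). Flap and press bar are one steel sheet rocking on a rod along jig x at y = 39, height 36. Over the channel, x = 55 to 128, is the flap; shut, it hangs below the carton's top and blocks it; from 0.30 the carton passes clear. A spring shuts it: about 3 N on the bar starts it, 7 N holds it fully open.
- flap_edge (a point): Front corner of the flap's free edge, on its underside, at jig x = 55; the flap is a steel plate with a window and reaches 69 mm from the hinge rod, across the channel. At its highest this edge is about 70 mm above the bench.
- bar (a point): Middle of the red press strip's top, moving with it; strip 250 mm long (x = -125 to 125), 28 to 54 mm from the rod, outer rim 2 mm higher. Shut: x = 0, y = 78, height 50, sloping up outwards 14 degrees; fully down: y = 78, height 23, sloping down 23 degrees, so that the other fingertip, level with it and 55 to 90 mm away across the channel, is 15 mm over the floor, behind the carton.
- stamp: Bystander: blue and black hand date stamp, 50 by 40 by 76 mm high, parked in a low black tray (x = -83 to -17, y = -110 to -52) on the jig's base plate, beside a flat ink pad fixed to the plate, 10 mm high; origin under its centre.
- carton_a: Bystander: an orange carton like the other, on the bench beyond the jig; origin under its centre.
- carton_b: Bystander: another orange carton on the bench beyond the jig; origin under its centre.
- knife: Bystander: closed white utility knife, 160 by 24 by 15 mm, lying on the bench to the robot's right; origin under the middle of its handle.
- ink: Bystander: blue ink bottle, 38 mm across, 75 mm high; origin under its centre.
- tape: Bystander: roll of brown packing tape lying flat, 96 mm across, 48 mm high; origin under its centre.
- basket: Bystander: green lattice basket, 200 by 140 by 74 mm, with two cartons in it; origin under its centre.
Mind the look-alikes: they are no part of the job. What is shaped like the pack but purple or turquoise is not meant.

How it is judged:
On the way, in this order (a step that is already met when the one before it is completed fails the run):
1. a fingertip holds the flap up while the carton is still in front of it (value of joint flap above 0.3 rad and contact force between the fingers and flap above 0.5 N and x of pack in the frame of jig below 0.015 m), for 0.1 s.
2. the carton has been pushed under the flap to the end stop while a fingertip still holds the flap up (value of joint flap above 0.26 rad and contact force between the fingers and flap above 0.5 N and x of pack in the frame of jig above 0.081 m), for 0.1 s.
At the end, for the whole second after the job is handed in: The carton lies flat in the channel against the end stop (within 4 mm), the flap has sprung down and rests on it (joint 0.15 to 0.26, pressing on it), and it is at rest (x of pack in the frame of jig between 0.081 and 0.088 m and y of pack in the frame of jig between -0.006 and 0.006 m and z of pack in the frame of jig below 0.0105 m and angle between the x axis of pack and the x axis of jig, either way round below 0.12 rad and value of joint flap between 0.15 and 0.26 rad and contact force between flap and pack above 0.5 N and linear speed of pack below 0.01 m/s); the robot touches nothing.
It fails at once if the carton is lifted or tipped (z of pack in the frame of jig above 0.016 m or angle between pack's own z axis and vertical above 0.15 rad).
It fails at once if the flap comes down on the carton before it has reached the stop (x of pack in the frame of jig between 0.015 and 0.077 m and value of joint flap below 0.23 rad).
It fails at once if a bystander is moved more than 15 mm (distance of any of stamp, carton_a, carton_b, knife, ink, tape, basket from where it was at the start of the episode above 0.015 m).
It also fails if it takes over 38 s, if anything falls off the work surface, if the arm or the gripper's body presses on something with over 40 N, if the wrist force passes 120 N, or if a joint passes its speed limit or range.

## Working session

There is one attempt and no reset: what is moved stays moved. The work goes in short steps, Python scripts to look and compute and a tool call to move; the robot and the scene stay as the last step left them, time stands still between calls to the robot, and variables do not carry over. Pictures are saved under pics/ and viewed, about 8 in all and at most 12, crops included, and the job is handed in when it is done.

Besides the shell and the picture viewer there is one more tool, called after "Request:" by a JSON object that holds its "name" and its "arguments", one argument or row to a line. carry_out: Moves the arm, as the interface text tells. Its arguments: {"type":"object","properties":{"dr":{"type":"array"},"translation":{"type":"array"},"grip":{"type":"array"},"newtons":{"type":"number"}},"required":["dr","translation","grip"]}

```bash
mkdir -p pics; ls; cat > h.py <<'E'
import numpy as np, cv2
from rig import robot
def ray(c,px):
    K=np.array(c["camera_matrix"]);d=np.array(c["dist_coeffs"]);T=np.array(c["T"])
    u=cv2.undistortPoints(np.array(px,float).reshape(-1,1,2),K,d).reshape(-1,2)
    r=np.c_[u,np.ones(len(u))]@T[:3,:3].T
    return T[:3,3],r
def onz(c,px,z):
    o,r=ray(c,px); return o+r*((z-o[2])/r[:,2])[:,None]
def proj(c,P):
    T=np.linalg.inv(np.array(c["T"]));rv=cv2.Rodrigues(T[:3,:3])[0]
    return cv2.projectPoints(np.array(P,float).reshape(-1,1,3),rv,T[:3,3],np.array(c["camera_matrix"]),np.array(c["dist_coeffs"]))[0].reshape(-1,2)
def tri(c1,p1,c2,p2):
    o1,r1=ray(c1,p1);o2,r2=ray(c2,p2);out=[]
    for a,b in zip(r1,r2):
        s=np.linalg.lstsq(np.c_[a,-b],o2-o1,rcond=None)[0]
        A=o1+a*s[0];B=o2+b*s[1];out.append(np.r_[(A+B)/2,np.linalg.norm(A-B)])
    return np.array(out)
E
python3 - <<'E'
from h import *
import pickle
C={}
for n in("scene","top"):
    c=robot.camera(n);C[n]=c
    cv2.imwrite(f"pics/{n}0.png",cv2.resize(c["color"],(800,600),interpolation=cv2.INTER_CUBIC))
    print(n,np.round(c["T"],3).tolist())
pickle.dump(C,open("c0.pkl","wb"))
print(robot.get_obs())
E
```

```text
pics
scene [[-0.455, 0.488, -0.745, 1.418], [0.891, 0.257, -0.375, 0.419], [0.009, -0.834, -0.551, 0.692], [0.0, 0.0, 0.0, 1.0]]
top [[-0.004, -0.98, 0.197, 0.297], [-1.0, 0.003, -0.004, 0.016], [0.003, -0.197, -0.98, 1.451], [0.0, 0.0, 0.0, 1.0]]
{'time': 0.1, 'q': array([ 1.00047766e+00,  5.28350706e-01,  1.43377446e+00, -2.31909920e-05,
        1.18137759e+00, -1.78542745e-01]), 'joint_velocities': array([ 0.00158574, -0.00290786, -0.00323074, -0.00079878,  0.00014601,
       -0.00027964]), 'joint_torque': array([-1.77476732e-04, -4.40982485e+01, -1.77150267e+01,  6.34399289e-02,
        5.34471392e-02, -5.67817528e-05]), 'position': array([0.23828942, 0.57708534, 0.22168321]), 'tool_rot': array([ 1.94633175e-01,  9.80875637e-01, -8.92800860e-04, -3.39321882e-04]), 'ft_force': array([ 0.38333206,  0.64632818, -0.85935137]), 'moment': array([ 0.0431741 ,  0.03080578, -0.03794221]), 'grip_width': 0.08679235382970592}
```

View pics/scene0.png

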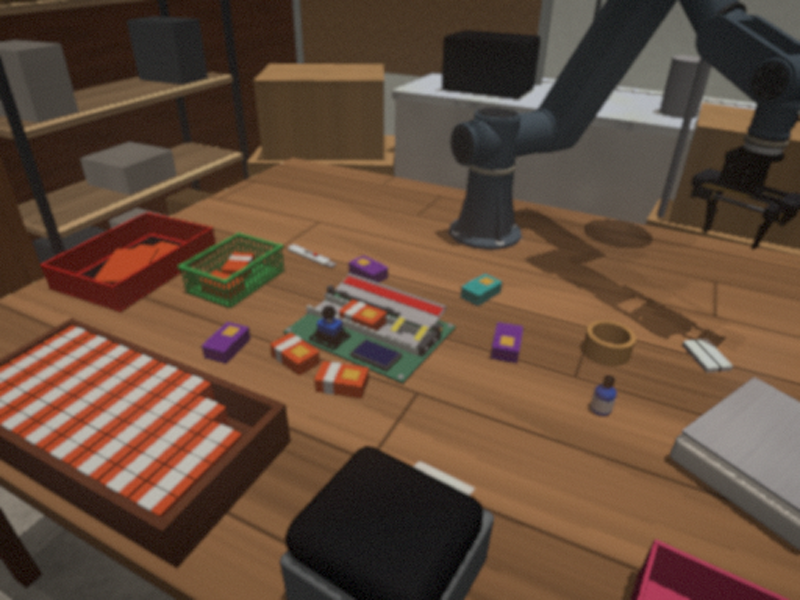

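View pics/top0.png

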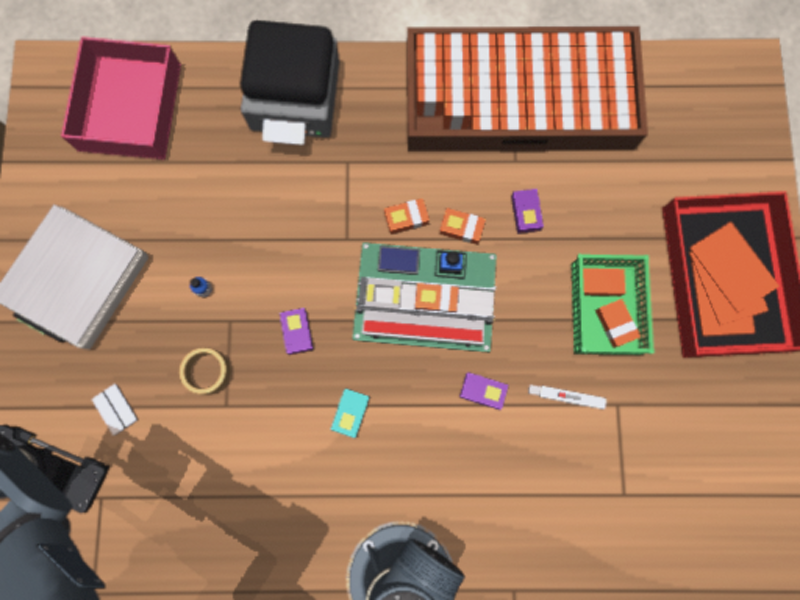

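Scene view: the jig is at about (370,325) and the pack, in its channel, at (363,313). Top view: jig (425,297), pack (437,297), with its red bar on the robot side at (425,332).

Possible look-alikes for the pack (top view):
- carton_a/b at (407,215) and (462,225)
- basket cartons at (603,282) and (618,325)
- crate cartons at (525,80)
- purple cartons at (527,210), (297,331) and (485,390)
- turquoise carton at (350,413)

I choose the orange one in the channel, at (437,297).

```bash
cat > meas.py <<'E'
from h import *
import pickle
C=pickle.load(open("c0.pkl","rb"))
def hsvmask(im,lo,hi):
    h=cv2.cvtColor(im,cv2.COLOR_BGR2HSV)
    if lo[0]<0: return cv2.inRange(h,(0,)+lo[1:],hi)|cv2.inRange(h,(180+lo[0],)+lo[1:],(179,255,255))
    return cv2.inRange(h,lo,hi)
def blobs(m,box):
    z=np.zeros_like(m);x0,y0,x1,y1=box;z[y0:y1,x0:x1]=m[y0:y1,x0:x1]
    return sorted(cv2.findContours(z,cv2.RETR_EXTERNAL,cv2.CHAIN_APPROX_NONE)[0],key=cv2.contourArea,reverse=True)
B={"top":(220,150,325,230),"scene":(175,170,300,250)}
P={}
for n in C:
    im=C[n]["color"]
    r=blobs(hsvmask(im,(-6,150,90),(4,255,255)),B[n])
    o=blobs(hsvmask(im,(5,150,120),(14,255,255)),B[n])
    print(n,"red",[(cv2.contourArea(k),np.round(cv2.boxPoints(cv2.minAreaRect(k)),1).tolist()) for k in r[:2]])
    print(n,"orange",[(cv2.contourArea(k),np.round(cv2.boxPoints(cv2.minAreaRect(k)),1).tolist()) for k in o[:3]])
    if n=="top":
        g=np.vstack(blobs(hsvmask(im,(55,60,40),(90,255,255)),B[n])[:4])
        q=cv2.boxPoints(cv2.minAreaRect(g));print("plate",q.tolist(),np.round(onz(C[n],q,.008),4).tolist())
    x0,y0,x1,y1=B[n]
    cv2.imwrite(f"pics/{n}crop.png",cv2.resize(im[y0:y1,x0:x1],None,fx=6.2,fy=6.2,interpolation=cv2.INTER_CUBIC))
E
python3 meas.py
```

```text
scene red [(216.5, [[220.5, 180.5], [222.0, 176.10000610351562], [281.70001220703125, 196.8000030517578], [280.29998779296875, 201.1999969482422]])]
scene orange [(212.5, [[213.8000030517578, 245.0], [216.10000610351562, 231.39999389648438], [235.60000610351562, 234.60000610351562], [233.3000030517578, 248.1999969482422]]), (175.0, [[180.39999389648438, 224.89999389648438], [199.0, 214.8000030517578], [204.60000610351562, 225.10000610351562], [186.0, 235.1999969482422]]), (133.0, [[225.6999969482422, 202.89999389648438], [229.60000610351562, 192.5], [246.5, 198.8000030517578], [242.5, 209.1999969482422]])]
top red [(373.0, [[232.89999389648438, 210.89999389648438], [233.5, 204.89999389648438], [307.5, 211.60000610351562], [306.8999938964844, 217.60000610351562]])]
top orange [(174.0, [[266.0, 196.1999969482422], [267.3999938964844, 181.6999969482422], [281.1000061035156, 183.10000610351562], [279.6000061035156, 197.60000610351562]]), (26.5, [[287.8999938964844, 198.0], [289.1000061035156, 183.8000030517578], [292.1000061035156, 184.10000610351562], [290.8999938964844, 198.1999969482422]]), (10.0, [[303.0, 150.0], [307.0, 150.0], [307.0, 153.0], [303.0, 153.0]])]
plate [[225.8743896484375, 217.13211059570312], [231.1864013671875, 155.15884399414062], [317.92059326171875, 162.59320068359375], [312.60858154296875, 224.56646728515625]] [[0.485, 0.0995, 0.008], [0.7016, 0.0828, 0.008], [0.674, -0.2177, 0.008], [0.4589, -0.1925, 0.008]]
```

View pics/topcrop.png

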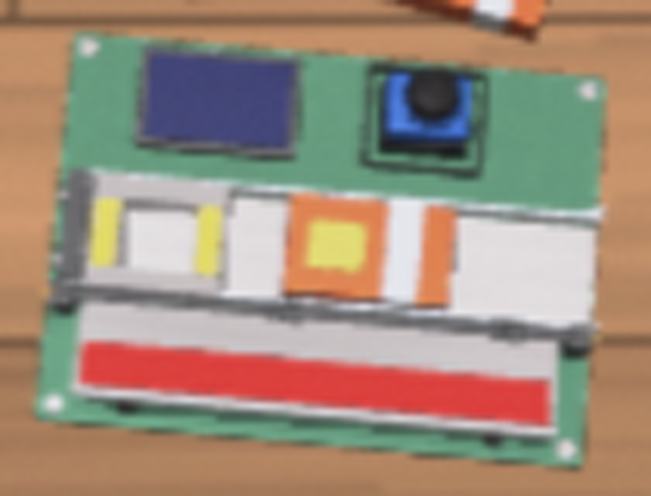

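View pics/scenecrop.png

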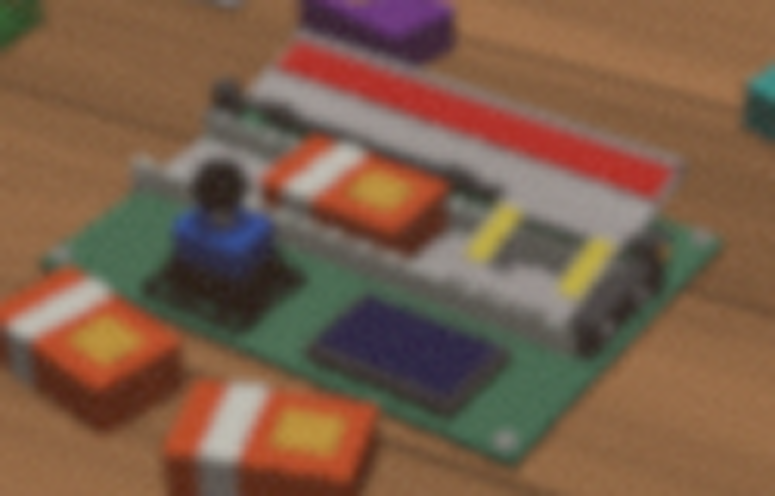

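The top crop shows the pack at (370,245), lying in the channel between flap and infeed. The plate corners are at (77,33), (605,75), (580,467) and (36,420), and the red strip's ends at (81,365) and (550,404). The scene crop confirms the choice: the pack is at (357,190), and carton_a and carton_b lie beyond the plate.

```bash
cat > m2.py <<'E'
from h import *
import pickle
C=pickle.load(open("c0.pkl","rb"));t,s=C["top"],C["scene"]
U=lambda p,o:(np.array(p,float)+.5)/6.2-.5+np.array(o)
ut=lambda p:U(p,(220,150)); us=lambda p:U(p,(175,170))
q=onz(t,ut([(77,33),(605,75),(580,467),(36,420)]),.008)[:,:2]
J=np.array([(150,-115),(-150,-115),(-150,105),(150,105)])/1000
L=lambda a:np.linalg.norm(a)
print("sides",[round(L(q[i]-q[(i+1)%4])*1000) for i in range(4)])
# rigid fit (Kabsch)
a=J-J.mean(0);b=q-q.mean(0);u,_,v=np.linalg.svd(a.T@b);R=(u@np.diag([1,np.linalg.det(u@v)])@v).T
o=q.mean(0)-R@J.mean(0);yaw=np.arctan2(R[1,0],R[0,0])
print("origin",o,"yaw",np.degrees(yaw),"res mm",np.round((q-(J@R.T+o))*1000,1).tolist())
tj=lambda P:np.c_[(P[:,:2]-o)@R*1000,P[:,2]*1000,P[:,3:]*1000].round(1).tolist()
print("bar  out+ out- in+ in-",tj(tri(t,ut([(82,386),(550,428),(80,343),(550,380)]),s,us([(675,160),(297,43),(660,195),(280,68)]))))
print("pack corners",tj(tri(t,ut([(290,193),(455,207),(445,306),(285,295)]),s,us([(405,232),(268,180),(310,138),(450,185)]))))
print("pack corners on z=.04",np.round(tj(onz(t,ut([(290,193),(455,207),(445,306),(285,295)]),.04))).tolist())
W=lambda p:np.r_[R@np.array(p[:2])/1000+o,p[2]/1000].round(4).tolist()
print("stampside",W((-50,-80,0)),"stop",W((130,0,8)), "ux",R[:,0],"uy",R[:,1])
np.savez("jig.npz",R=R,o=o)
E
python3 m2.py
```

```text
sides [296, 220, 297, 219]
origin [ 0.57548754 -0.056639  ] yaw 84.81212815696158 res mm [[-1.1, -2.4], [0.8, 1.2], [0.4, 2.3], [-0.1, -1.1]]
bar  out+ out- in+ in- [[123.4, 91.1, 56.4, 0.7], [-125.2, 90.7, 50.3, 0.4], [127.3, 67.3, 48.8, 1.1], [-122.1, 65.9, 47.0, 4.1]]
pack corners [[24.2, -24.6, 40.2, 5.6], [-65.1, -24.3, 40.4, 6.2], [-68.1, 27.1, 37.7, 4.2], [20.1, 29.7, 37.3, 0.5]]
pack corners on z=.04 [[22.0, -26.0, 40.0], [-68.0, -26.0, 40.0], [-66.0, 29.0, 40.0], [20.0, 30.0, 40.0]]
stampside [0.6506, -0.1137, 0.0] stop [0.5872, 0.0728, 0.008] ux [0.09042177 0.99590356] uy [-0.99590356  0.09042177]
```

Heights and sizes agree with the text: carton top 37–40 mm, strip 47–56 mm, plate 297×220. I'm moving above the start point: jig x = -92, TCP y = 39, opening 63 mm, so one finger is over the strip at y = 78 and the other is on the channel centre line.

Request:
{"name": "carry_out", "arguments": {
  "dr": [
    [0,0,-1.269],
    [0,0,-1.269],
    [0,0,-1.269],
    [0,0,-1.269],
    [0,0,-1.269],
    [0,0,-1.269],
    [0,0,-1.269],
    [0,0,-1.269],
    [0,0,-1.269],
    [0,0,-1.269],
    [0,0,-1.269],
    [0,0,-1.269],
    [0,0,-1.269],
    [0,0,-1.269],
    [0,0,-1.269],
    [0,0,-1.269],
    [0,0,-1.269],
    [0,0,-1.269],
    [0,0,-1.269],
    [0,0,-1.269]
  ],
  "translation": [
    [1.2,-3,0],
    [2.6,-6.5,0],
    [4.2,-10.4,0],
    [5.8,-14.3,0],
    [7.4,-18.2,0],
    [9,-22.1,0],
    [10.5,-26,0],
    [12.1,-30,0],
    [13.7,-34,0],
    [15.3,-38,0],
    [16.9,-42,0],
    [18.5,-46,0],
    [20.1,-50,0],
    [21.7,-54,0],
    [23.2,-58,0],
    [24.8,-62,0],
    [26.4,-66,0],
    [27.8,-69.5,0],
    [28.6,-71.5,0],
    [28.9,-72.3,0]
  ],
  "grip": [0.72,0.72,0.72,0.72,0.72,0.72,0.72,0.72,0.72,0.72,0.72,0.72,0.72,0.72,0.72,0.72,0.72,0.72,0.72,0.72]
}}

```text
time: 1.77
position: [0.5302, -0.1511, 0.2224]
tool_rot: [0.74, 0.673, 0.0, 0.002]
ft_force: [-0.2, -0.0, -0.3]
grip_width: 0.063
```

Request:
{"name": "carry_out", "arguments": {
  "dr": [
    [0,0,0],
    [0,0,0],
    [0,0,0],
    [0,0,0],
    [0,0,0],
    [0,0,0]
  ],
  "translation": [
    [0,0,-4],
    [0,0,-8],
    [0,0,-12],
    [0,0,-14.5],
    [0,0,-15.5],
    [0,0,-15.5]
  ],
  "grip": [0.72,0.72,0.72,0.72,0.72,0.72]
}}

```text
time: 2.27
position: [0.5256, -0.144, 0.0651]
tool_rot: [0.738, 0.675, -0.001, -0.003]
ft_force: [-0.3, -0.1, 0.9]
grip_width: 0.0628
```

```bash
cat > st.py <<'E'
from h import *
import sys
g=np.load("jig.npz");R,o=g["R"],g["o"]
s=robot.get_obs();p=s["position"]
q=s["tool_rot"];yaw=2*np.degrees(np.arctan2(q[1],q[0]))
print("t",s["time"],"jig xy mm",np.round((p[:2]-o)@R*1000,1),"z",round(p[2]*1000,1),"toolx yaw",round(yaw,2),"F jig",np.round(s["ft_force"][:2]@R,1),round(s["ft_force"][2],1),"w",round(s["grip_width"]*1000,1))
if len(sys.argv)>1:
    n=sys.argv[1]; out=[]
    for k,b in(("top",(220,150,325,230)),("scene",(175,150,300,250))):
        im=robot.camera(k)["color"][b[1]:b[3],b[0]:b[2]];out.append(cv2.resize(im,(400,int(400*im.shape[0]/im.shape[1])),interpolation=cv2.INTER_CUBIC))
    h=max(i.shape[0] for i in out)
    cv2.imwrite(f"pics/{n}.png",np.hstack([cv2.copyMakeBorder(i,0,h-i.shape[0],0,0,cv2.BORDER_CONSTANT) for i in out]))
E
python3 st.py above
```

```text
t 2.2667 jig xy mm [-91.5  41.8] z 65.1 toolx yaw 84.86 F jig [-0.2  0.3] 0.9 w 62.8
```

View pics/above.png

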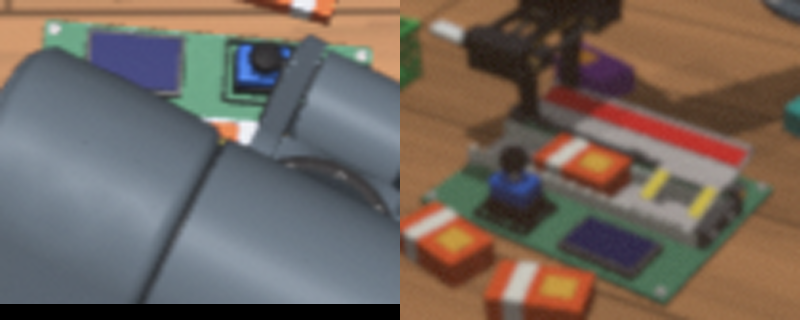

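The fingertips are where intended: in the right-hand picture the channel finger, at (530,110), is behind the carton, at (585,165), and the bar finger, at (572,75), is over the strip's near end. I'll press down gradually.

Request:
{"name": "carry_out", "arguments": {
  "dr": [
    [0,0,0],
    [0,0,0],
    [0,0,0],
    [0,0,0],
    [0,0,0],
    [0,0,0]
  ],
  "translation": [
    [0.1,0,-0.7],
    [0.2,0,-1.4],
    [0.2,0,-2.1],
    [0.2,0,-2.8],
    [0.2,0,-3.3],
    [0.2,0,-3.3]
  ],
  "grip": [0.72,0.72,0.72,0.72,0.72,0.72]
}}

```text
time: 2.87
position: [0.5294, -0.1456, 0.034]
tool_rot: [0.738, 0.675, -0.0, -0.0]
ft_force: [-1.5, -1.6, 5.6]
grip_width: 0.0626
```

```bash
python3 st.py press
```

```text
t 2.8667 jig xy mm [-92.8  37.9] z 34.0 toolx yaw 84.86 F jig [-1.8  1.3] 5.6 w 62.6
```

View pics/press.png

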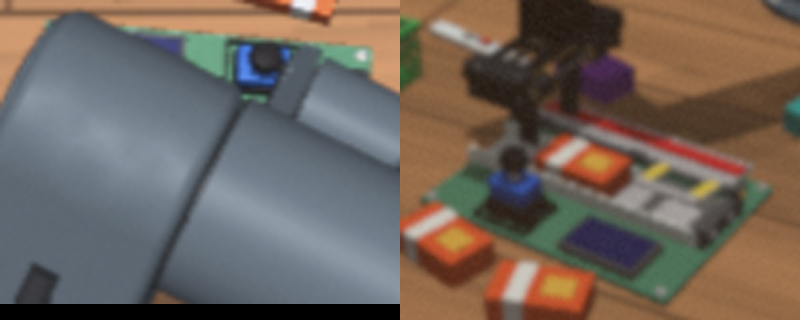

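The flap has lifted: its yellow stripes rose to (655,172) and (705,188), and the bar has tilted down. Force is about 5.6 N at z = 34 mm, so I'll go a bit lower.

Request:
{"name": "carry_out", "arguments": {
  "dr": [
    [0,0,0],
    [0,0,0],
    [0,0,0],
    [0,0,0]
  ],
  "translation": [
    [0,0,-0.3],
    [0,0,-0.6],
    [0,0,-0.7],
    [0,0,-0.7]
  ],
  "grip": [0.72,0.72,0.72,0.72]
}}

```text
time: 3.3
position: [0.5303, -0.1457, 0.0282]
tool_rot: [0.738, 0.675, 0.0, 0.001]
ft_force: [-0.6, -0.8, 6.3]
grip_width: 0.0628
```

```bash
python3 st.py
```

```text
t 3.3 jig xy mm [-92.8  37. ] z 28.2 toolx yaw 84.83 F jig [-0.9  0.5] 6.3 w 62.8
```

Request:
{"name": "carry_out", "arguments": {
  "dr": [
    [0,0,0],
    [0,0,0],
    [0,0,0],
    [0,0,0],
    [0,0,0],
    [0,0,0],
    [0,0,0],
    [0,0,0],
    [0,0,0],
    [0,0,0],
    [0,0,0],
    [0,0,0]
  ],
  "translation": [
    [0,0.5,0],
    [0,1,0],
    [0.05,1.5,0],
    [0.1,2,0],
    [0.15,2.5,0],
    [0.2,3,0],
    [0.25,3.5,0],
    [0.3,4,0],
    [0.35,4.5,0],
    [0.4,5,0],
    [0.4,5,0],
    [0.4,5,0]
  ],
  "grip": [0.72,0.72,0.72,0.72,0.72,0.72,0.72,0.72,0.72,0.72,0.72,0.72]
}}

```text
time: 4.3
position: [0.534, -0.0957, 0.0283]
tool_rot: [0.738, 0.675, 0.0, 0.001]
ft_force: [-2.3, -2.4, 6.4]
grip_width: 0.0625
```

```bash
python3 st.py push1
```

```text
t 4.3 jig xy mm [-42.6  37.8] z 28.3 toolx yaw 84.88 F jig [-2.6  2.1] 6.4 w 62.5
```

View pics/push1.png

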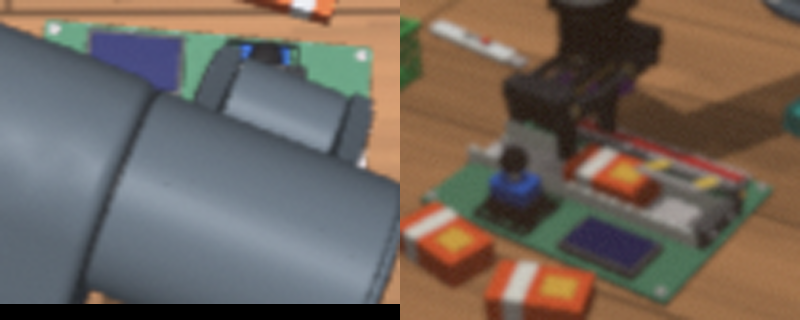

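The carton has moved on ahead of the finger to (615,178), lies flat, and its front is going under the raised flap. I'll continue.

Request:
{"name": "carry_out", "arguments": {
  "dr": [
    [0,0,0],
    [0,0,0],
    [0,0,0],
    [0,0,0],
    [0,0,0],
    [0,0,0],
    [0,0,0],
    [0,0,0],
    [0,0,0],
    [0,0,0],
    [0,0,0],
    [0,0,0],
    [0,0,0],
    [0,0,0],
    [0,0,0]
  ],
  "translation": [
    [0.05,0.5,0],
    [0.1,1,0],
    [0.15,1.5,0],
    [0.2,2,0],
    [0.25,2.5,0],
    [0.25,3,0],
    [0.3,3.5,0],
    [0.35,4,0],
    [0.4,4.5,0],
    [0.45,5,0],
    [0.5,5.5,0],
    [0.55,6,0],
    [0.6,6.5,0],
    [0.6,6.7,0],
    [0.6,6.7,0]
  ],
  "grip": [0.72,0.72,0.72,0.72,0.72,0.72,0.72,0.72,0.72,0.72,0.72,0.72,0.72,0.72,0.72]
}}

```text
time: 5.65
position: [0.5397, -0.0287, 0.0282]
tool_rot: [0.738, 0.675, -0.0, 0.001]
ft_force: [-1.4, -3.0, 6.6]
grip_width: 0.0628
```

```bash
python3 st.py
```

```text
t 5.65 jig xy mm [24.6 38.1] z 28.2 toolx yaw 84.92 F jig [-3.1  1.1] 6.6 w 62.8
```

Now slowly onto the stop, watching the force for contact.

Request:
{"name": "carry_out", "arguments": {
  "dr": [
    [0,0,0],
    [0,0,0],
    [0,0,0],
    [0,0,0],
    [0,0,0]
  ],
  "translation": [
    [0,0.15,0],
    [0,0.3,0],
    [0.05,0.45,0],
    [0.05,0.6,0],
    [0.05,0.6,0]
  ],
  "grip": [0.72,0.72,0.72,0.72,0.72]
}}

```text
time: 6.07
position: [0.5401, -0.0241, 0.0283]
tool_rot: [0.738, 0.675, -0.001, 0.001]
ft_force: [-3.2, -8.4, 7.3]
grip_width: 0.0628
```

```bash
python3 st.py push2
```

```text
t 6.0667 jig xy mm [29.2 38.1] z 28.3 toolx yaw 84.92 F jig [-8.7  2.5] 7.3 w 62.8
```

View pics/push2.png

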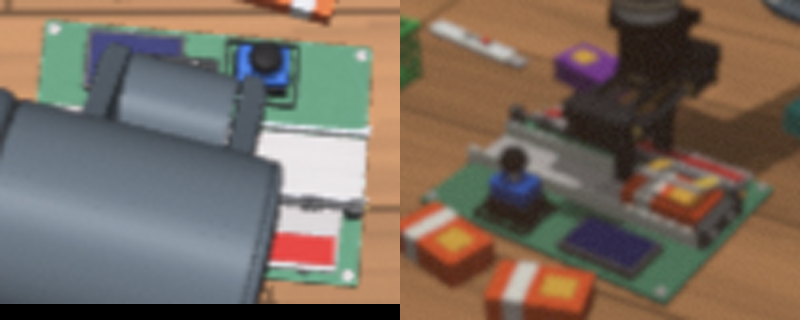

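The force along the channel rose to 8.7 N with the finger lagging. Jig x = 29 against a nominal 30.5, and the carton, at (675,200), is at the stop under the raised flap. I'll give a short extra press, back off 6 mm, then lift.

Request:
{"name": "carry_out", "arguments": {
  "dr": [
    [0,0,0],
    [0,0,0],
    [0,0,0],
    [0,0,0],
    [0,0,0],
    [0,0,0],
    [0,0,0],
    [0,0,0]
  ],
  "translation": [
    [0,0.2,0],
    [0,0.2,0],
    [0,0.2,0],
    [0,-0.1,0],
    [-0.05,-0.4,0],
    [-0.1,-0.8,0],
    [-0.1,-0.8,0],
    [-0.1,-0.8,0]
  ],
  "grip": [0.72,0.72,0.72,0.72,0.72,0.72,0.72,0.72]
}}

```text
time: 6.83
position: [0.5383, -0.0296, 0.0279]
tool_rot: [0.739, 0.674, 0.0, -0.001]
ft_force: [-2.7, 0.5, 6.9]
grip_width: 0.0627
```

```bash
python3 st.py
```

```text
t 6.8333 jig xy mm [23.5 39.5] z 27.9 toolx yaw 84.76 F jig [0.3 2.7] 6.9 w 62.7
```

Request:
{"name": "carry_out", "arguments": {
  "dr": [
    [0,0,0],
    [0,0,0],
    [0,0,0],
    [0,0,0],
    [0,0,0],
    [0,0,0],
    [0,0,0],
    [0,0,0],
    [0,0,0],
    [0,0,0],
    [0,0,0],
    [0,0,0],
    [0,0,0],
    [0,0,0],
    [0,0,0],
    [0,0,0],
    [0,0,0]
  ],
  "translation": [
    [0,0,0.4],
    [0,0,0.8],
    [0,0,1.2],
    [0,0,1.6],
    [0,0,2.2],
    [0,0,3.5],
    [0,0,6],
    [0,0,9],
    [0,0,13],
    [0,0,17],
    [-2,4,18],
    [-4,8,18],
    [-6,12,18],
    [-8,16,18],
    [-10,20,18],
    [-11,23,18],
    [-11,23,18]
  ],
  "grip": [0.72,0.72,0.72,0.72,0.72,0.72,0.72,0.72,0.72,0.72,0.72,0.72,0.72,0.72,0.72,0.72,0.72]
}}

```text
time: 8.25
position: [0.4263, 0.2043, 0.2081]
tool_rot: [0.736, 0.676, 0.001, -0.001]
ft_force: [0.4, 0.4, 0.5]
grip_width: 0.0628
```

```bash
python3 st.py done
```

```text
t 8.25 jig xy mm [246.4 172.1] z 208.1 toolx yaw 85.14 F jig [ 0.5 -0.3] 0.5 w 62.8
```

View pics/done.png

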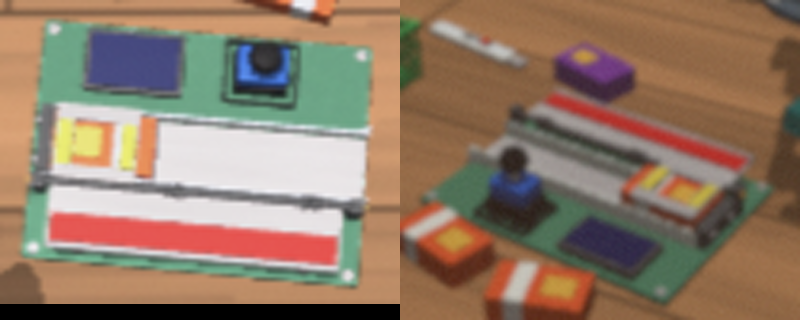

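The carton lies at (105,145) in the left picture, under the lowered flap, and the stamp and other cartons are where they were. One numeric check of the rear edge, from (157,118) to (153,177), before handing in.

```bash
python3 - <<'E'
from h import *
import pickle
t=pickle.load(open("c0.pkl","rb"))["top"];g=np.load("jig.npz")
px=(np.array([(157,118),(153,177)])+.5)/(400/105)-.5+[220,150]
print(((onz(t,px,.04)[:,:2]-g["o"])@g["R"]*1000).round(1))
E
python3 -c "
from rig import robot
print(robot.hand_in())"
```

```text
[[ 40.3 -24.8]
 [ 39.4  28.2]]
the job is handed in; nothing more can be done
None
```

The carton is loaded and the job is handed in; the hand-in gave no verdict. One fingertip pressed the red bar down to about z = 28 mm with 6–7 N. With the flap up, the other fingertip pushed the carton along the channel to the end stop. I then backed off 6 mm, let the flap spring down onto the carton, and moved the hand clear at 8.25 s.

- **Position:** the carton's rear edge measured x = 39.4 to 40.3 mm against the nominal 40, and y from -25 to +28. It is seated, square and roughly centred.
- **Contact with the stop:** the force along the channel rose to 8.7 N when the carton reached it.
- **Flap and clearance:** the last picture shows the flap lying on the carton and the arm clear of it, with no significant wrist force. The other things in that view look unmoved.
- **Not measured:** I judged the final flap angle only from the picture. The last view covers just the jig and its surroundings, so the ink bottle, tape and basket were not checked again; the hand passed no lower than about 0.2 m outside the jig.

No check failed or disagreed.

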